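Reset the relay tester with its two-button interlock

TASK

Reset the relay tester: push the loose metal cover along its rails, away from the open front, all the way back to the stop without lifting it, so that the buttons under it are uncovered. Then press the two round black buttons fully down together, one fingertip on each, hold both down for three seconds and let them up again. Nothing is to be grasped; do not press the small square key between them, never push one round button down without the other, and leave the things lying round the tester where they are.

Things in the scene. Friction and masses are not known exactly. Their poses are not given: they have to be found in the camera images.
- console: Relay tester console, fixed to the bench: grey open-topped box, 252 mm long (its x, -110 to +142 mm, from the open front to the back stop) and 194 mm wide (y -97 to +97, +y left seen from the front). Origin on the bench top, z up. The cover slides on side ledges at z = 52 mm (|y| 67 to 83) between guide rails up to z = 61 mm. Free width between the side cheeks 134 mm.
- stop (a point): Middle of the back wall's front face (the stop for the cover), at x = 130, z = 58 mm of the console; the wall's top is at z = 64 mm. The console's floor is at z = 20 mm and its low front wall (x = -107) reaches z = 40 mm, so there is free room before and above the front wall.
- cover: Loose aluminium cover, 64 mm (x) by 160 mm (y), 4 mm thick, 0.18 kg or so, lying on the ledges between the guide rails (3 mm play each side). Origin at the centre of its underside. It lies over the buttons at the start; its centre is 98 mm ahead of the console's origin along the console's x when it is against the back stop. It slides with a light friction of 1 to 2 N.
- cover_lip (a point): Middle of the front face of the cover's upturned lip, 15 mm above the cover's underside. The lip is a straight upright edge 100 mm wide (y), 4 mm thick, standing 26 mm above the underside, along the cover's front edge; this is where to push it towards the console's +x.
- left_button_top (a point): Centre of the top of the left round black button (cap 28 mm across), at x = -20, y = +31 mm of the console; up at z = 42 mm; hidden under the cover at the start. Its fixed collar reaches z = 32 mm. Moves down with the button.
- right_button_top (a point): The same for the right round black button, at x = -20, y = -31 mm of the console: the pair is 62 mm apart centre to centre along the console's y.
- left_button (a joint): Travel of the left button, m: 0 up, 0.006 fully down; sprung, about 3.5 N when fully down; returns by itself.
- right_button (a joint): The same for the right button.
- middle_key_top (a point): Top of the small square grey key, 14 mm, midway between the round buttons, its top 11 mm lower (z = 31 mm); not to be pressed.
- middle_key (a joint): Travel of the small square key, m: 0 up, 0.004 down; must stay up.
- battery_9v: 9 V block battery, 18 x 27 x 48 mm, standing loose left of the console; bystander.
- relay_tray: White tray with a small relay board, 50 x 50 x 22 mm, loose, right of the console; bystander.
- stubby_driver: Short screwdriver, 74 x 20 x 20 mm, lying loose left of the console; bystander.
- pot_knob: Black knob, 22 mm across, 17 mm high, loose, right of the console; bystander.
Mind the look-alikes: they are no part of the job. What is meant by the cover is not red, and is the larger of those in its own colour.

How it is judged (in metres and radians):
On the way, in this order (a step that is already met when the one before it is completed fails the run):
1. the cover is pushed back to within 18 mm of the stop (x of cover in the frame of console above 0.08 m), for 0.2 s.
2. both round buttons are down together for 2 s (x of cover in the frame of console above 0.08 m and value of joint each of left_button, right_button above 0.0042 m), for 2 s.
At the end, for the whole second after the job is handed in: The cover lies flat and still on its rails within 18 mm of the back stop, and both round buttons and the square key are up (less than 1 mm of travel) (x of cover in the frame of console above 0.08 m and z of cover in the frame of console between 0.049 and 0.056 m and linear speed of cover below 0.01 m/s and angle between the x axis of cover and the x axis of console, either way round below 0.12 rad and value of joint each of left_button, right_button, middle_key below 0.001 m); the robot touches nothing.
It fails at once if the cover is lifted more than 8 mm off its ledges or tipped (z of cover in the frame of console above 0.06 m or angle between cover's own z axis and vertical above 0.2 rad).
It fails at once if the cover's lip is pinched (the fingers bear on its front and back faces at once, over 1 N each) (contact force between each of cover_c1, cover_c2 and the fingers above 1 N).
It fails at once if one round button is pushed down (over 3.5 mm) while the other is up (under 1 mm) ((value of joint left_button above 0.0035 m and value of joint right_button below 0.001 m) or (value of joint right_button above 0.0035 m and value of joint left_button below 0.001 m)).
It fails at once if the small square key is pressed (value of joint middle_key above 0.0015 m).
It fails at once if a bystander is moved more than 20 mm or lifted (distance of any of battery_9v, relay_tray, stubby_driver, pot_knob from where it was at the start of the episode above 0.02 m).
It also fails if it takes over 48 s, if anything falls off the work surface, if the arm or the gripper's body presses on something with over 40 N, if the wrist force passes 120 N, or if a joint passes its speed limit or range.

ROBOT

A 6-joint arm with a two-finger parallel gripper is mounted at the origin on a cart in front of the work surface, level with it; the furniture and walls round the work are solid. World frame = base frame: x ahead of the robot, y to its left, z up, the work surface at z = 0. Lengths are in m, angles in degrees, forces in N, time in s.
With the tool pointing down it reaches from about 0.4 to 0.825 m from the base axis. Payload 7 kg.
Tool frame: the origin (TCP) lies midway between the tips of the shut fingers; the grasp point (between the pads) lies 19 mm behind it; z points along the fingers, y is the line along which they close (so a half turn about z gives the same grasp; the last joint's range is limited). The gripper opens to 88 mm and grips with 3 to 60 N. Pads are 19 mm wide; open, the fingers measure 130 mm over their backs; the gripper's body (78 mm by 193 mm) begins 47 mm behind the grasp point.
Start: joints at [92.882, 20.546, 0.682, 0, -70.136, -16.507], TCP at [0.159, 0.656, 0.227] pointing down, gripper open.
Joint ranges: [-176.03, 176.03], [-82.01, 121.73], [-58.28, 71.71], [-173.87, 95.51], [-174.79, -0.11], [-173.66, 173.66]. Speed limits (degrees/s): [136.94, 136.94, 172.46, 180, 180, 180].

INTERFACE

Orientations are given as [roll, pitch, yaw] about the fixed x, y, z axes, in that order (R = Rz(yaw) Ry(pitch) Rx(roll)).
In Python, from plant import r gives the robot as it stands.
- The arm moves only by the tool drive_tool, never from a script. Its argument "commands" is a list of rows, each an object of numbers: "hand": the closure, from 0 (fully open) to 1 (shut); "tx", "ty", "tz": the shift along the world's x, y, z scaled (see below); "turn": the turn about the world's z scaled (see below). A call has 1 to 10 rows; each row is the pose to reach, as a shift and turn from the pose commanded when the call began; what a row does not reach only later rows make up. The controller multiplies each number of a shift by 0.6 m and each number of a turn by 90 degrees. A row lasts 1/10 s, in which the tool goes at most 50 mm and 8.59 degrees, less where a joint would pass 70% of its speed; a pose out of reach is approached as far as the arm can. A call with a number of a shift or a turn outside -1 to 1 is refused whole. A call with a gripper value outside its range is refused whole. The fingers move at their own pace and stop on an object; "grip_force" is the grip in N (left out, the last holds). Time passes only in rows, so rows that repeat a pose let the fingers close. It gives the time, the measured TCP pose, the force, the opening and the grip force at its end, in the units of the state.
- r.get_state(): the state, without advancing time (a new reading comes with each control period).
- r.capture(name): name is "scene" or "top" or "wrist"; returns a dict with "frame" (420x560x3 uint8, red, green, blue), "fx", "fy", "cx", "cy" (pixels), "world_from_camera" (4x4, takes a point from camera to world coordinates); the wrist camera has in their place "T_tool_cam" (4x4, takes a point from camera to tool coordinates, whose origin is the TCP and whose axes are the flange's). Camera axes: x right, y down, z forward; pixel columns grow to the right and rows downward; lengths in m; the calibration is good to about 2 mm. A picture is of the moment at which its call begins: read the wrist's pose just before it. There is no depth.
- r.close_job(): hands the job in; it is judged then, once.
Trained networks look in the newest picture that a camera, given by its name, has taken for a name from the list of things; names that differ only in an ending like _2 or _b are one class to them, and where a whole thing is asked for, a point or a joint stands for the part that bears it (a point fixed in the world has none). Each returns a list of dicts, best first, with "score" (0 to 1); they miss things now and then, are a little off and sometimes report something else, mostly with a low value. They report only what shows in the picture. A call takes as long as a camera call. They do not tell look-alikes from the thing itself.
- r.trace(label, camera): "pixels" (420x560 bool, what is visible of it) and "extent" ([left, top, right, bottom] in pixels, round what is visible of it).
The state is a dict: "time_s": time; "joints": joint angles; "qd": joint speeds; "joint_torque": joint torques, N m; "tcp_pos": TCP position; "eef_rot": TCP orientation; "contact_force": force on the tool from outside, world axes, zero at the start; "moment": the same for the moment, N m; "gripper_width": finger opening in m; "gripper_force": force on a finger pad.
Only numpy, scipy, OpenCV 4.12 (cv2) and the standard library are available. Lean on these libraries where they do the work, as an engineer would, in place of code of your own. Each camera call takes 0.05 s, during which the arm holds its last target. There are 200 camera calls.

## Working session

There is one attempt and no reset: what is moved stays moved. The work goes in short steps, Python scripts to look and compute and a tool call to move; the robot and the scene stay as the last step left them, time stands still between calls to the robot, and variables do not carry over. Pictures are saved under pics/ and viewed, at most 10 in all, crops included, and the job is handed in when it is done.

Besides the shell and the picture viewer there is one more tool, called after "Request:" as a command line: name --argument value ..., lists and objects as JSON in quotes. drive_tool: Moves the arm, as the interface text tells. Its arguments: {"type":"object","properties":{"commands":{"type":"array"},"grip_force":{"type":"number"}},"required":["commands"]}

```bash
mkdir -p pics
python3 - <<'E'
from plant import r
import cv2,numpy as np
s=r.get_state();print(s['time_s'],s['tcp_pos'],s['eef_rot'],s['gripper_width'])
ims=[]
for c in ['top','scene']:
    d=r.capture(c);np.savez(c+'.npz',**d);ims.append(d['frame'])
    print(c,d['fx'],d['cx'],d['cy'],np.round(d['world_from_camera'],3).tolist())
    for l in ['console','cover','battery_9v','relay_tray','stubby_driver','pot_knob']:
        for t in r.trace(l,c)[:3]:
            print(l,round(t['score'],2),t['extent'])
            np.save(f"m_{c}_{l}.npy",t['pixels']) if t is not None else 0
    cv2.imwrite(f'pics/{c}.png',d['frame'][:,:,::-1])
print(r.get_state()['time_s'])
E
```

```text
0.0 [0.15893344 0.65550367 0.22561258] [ 1.79903836e+02 -8.70129764e-03 -1.36342875e+01] 0.08799855784386727
top 540.4831437650739 283.81402137404814 212.73963021774915 [[-0.007, -0.982, 0.19, 0.312], [-1.0, 0.011, 0.02, 0.157], [-0.022, -0.189, -0.982, 1.383], [0.0, 0.0, 0.0, 1.0]]
console 0.81 [314.2, 154.8, 413.5, 271.2]
cover 0.98 [223.4, 196.8, 271.0, 220.7]
cover 0.73 [157.6, 142.3, 221.1, 178.4]
cover 0.62 [328.5, 204.0, 394.5, 242.3]
battery_9v 0.67 [295.9, 215.1, 307.5, 223.8]
relay_tray 0.96 [409.1, 207.8, 433.8, 230.6]
pot_knob 0.62 [296.0, 213.9, 305.5, 222.7]
pot_knob 0.51 [402.3, 262.5, 411.4, 267.1]
pot_knob 0.44 [303.2, 175.9, 323.2, 201.0]
scene 460.13799705228314 276.7090653217572 208.51156127209063 [[0.52, -0.454, 0.723, -0.164], [-0.854, -0.283, 0.437, -0.255], [0.006, -0.845, -0.535, 0.614], [0.0, 0.0, 0.0, 1.0]]
console 0.82 [288.2, 202.5, 437.7, 314.0]
cover 0.96 [225.3, 204.7, 276.9, 229.6]
cover 0.88 [197.8, 166.4, 260.0, 191.5]
cover 0.83 [315.0, 224.2, 395.2, 275.3]
battery_9v 0.65 [285.7, 226.9, 299.5, 242.2]
relay_tray 0.77 [412.3, 278.5, 451.6, 308.4]
stubby_driver 0.46 [312.8, 223.6, 324.4, 230.9]
0.7
```

View pics/top.png

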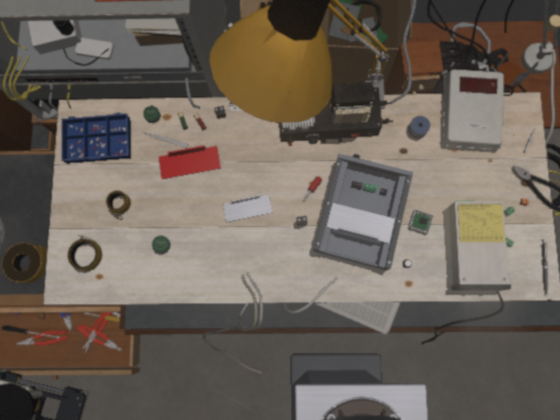

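View pics/scene.png

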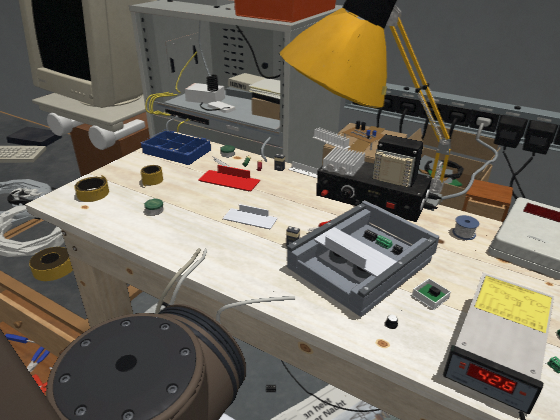

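The top view shows the console at about (365,212), with its front at rows 258–270 and its back at rows 157–165. The white cover lies across it at (361,223). The decoys are red at (190,162) and a smaller white one at (247,207).

```bash
cat > h.py <<'E'
import numpy as np,cv2
def unproj(px,z,d,T=None):
    T=d['world_from_camera'] if T is None else T
    px=np.atleast_2d(px).astype(float)
    v=np.c_[(px[:,0]-d['cx'])/d['fx'],(px[:,1]-d['cy'])/d['fy'],np.ones(len(px))]@T[:3,:3].T
    return T[:3,3]+v*((z-T[2,3])/v[:,2])[:,None]
def proj(P,d,T=None):
    T=d['world_from_camera'] if T is None else T
    c=(np.atleast_2d(P)-T[:3,3])@T[:3,:3]
    return np.c_[d['fx']*c[:,0]/c[:,2]+d['cx'],d['fy']*c[:,1]/c[:,2]+d['cy']]
E
python3 - <<'E'
import numpy as np,cv2
from h import *
d=np.load('top.npz');
print(unproj([[316,258],[383,270],[411,163],[357,157]],0.06,d).round(3).tolist())
m=np.load('m_top_cover.npy').astype(np.uint8)
ys,xs=np.nonzero(m);W=unproj(np.c_[xs,ys],0.056,d)[:,:2].astype(np.float32)
print(cv2.minAreaRect(W))
m=np.load('m_top_console.npy').astype(np.uint8);ys,xs=np.nonzero(m)
W=unproj(np.c_[xs,ys],0.06,d)[:,:2].astype(np.float32);print(cv2.minAreaRect(W))
f=d['frame'][140:285,285:450][:,:,::-1];cv2.imwrite('pics/topc.png',cv2.resize(f,None,fx=4,fy=4,interpolation=2))
E
```

```text
[[0.453, 0.105, 0.06], [0.423, -0.057, 0.06], [0.692, -0.139, 0.06], [0.709, -0.004, 0.06]]
((0.5414010882377625, -0.006955921649932861), (0.16265659034252167, 0.06446492671966553), 75.09190368652344)
((0.5756348967552185, -0.015229105949401855), (0.19643162190914154, 0.27069273591041565), 74.57095336914062)
```

View pics/topc.png

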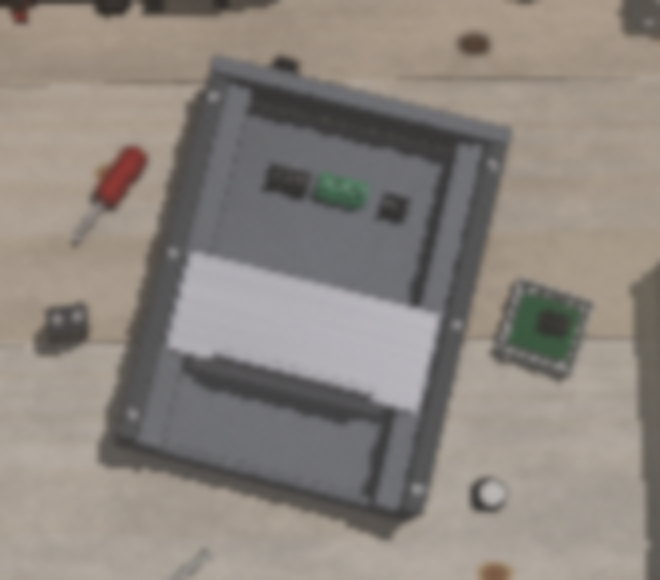

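Run:
```python
from h import *
from scipy.optimize import least_squares
d=np.load('top.npz');s=np.load('scene.npz')
C=lambda a:np.array(a)/4+[285,140]
c=C([[192,252],[440,312],[412,410],[170,350]]);print(unproj(c,.056,d).round(4).tolist())
# wall back outer top corners z .064 x .142 ; front-of-wall-top edge x .13
px=C([[218,62],[510,132],[118,437],[415,513]]);P=np.array([[.142,.097,.064],[.142,-.097,.064],[-.11,.097,.061],[-.11,-.097,.061]])
def w(q):
    a=q[2];R=np.array([[np.cos(a),-np.sin(a),0],[np.sin(a),np.cos(a),0],[0,0,1]]);return P@R.T+[q[0],q[1],0]
o=least_squares(lambda q:(proj(w(q),d)-px).ravel(),[.56,0,-.26]);print(o.x,np.degrees(o.x[2]),o.fun.round(1))
# lamp triangulation
def ray(u,v,k):
    T=k['world_from_camera'];x=T[:3,:3]@[(u-k['cx'])/k['fx'],(v-k['cy'])/k['fy'],1];return T[:3,3],x/np.linalg.norm(x)
a,u=ray(270,75,d);b,v=ray(335,65,s)
t=np.linalg.lstsq(np.c_[u,-v],b-a,rcond=None)[0];print('lamp',a+u*t[0],b+v*t[1])
a=o.x[2];cc=unproj(c,.056,d).mean(0);e=cc[:2]-o.x[:2];print('cover local',np.cos(a)*e[0]+np.sin(a)*e[1],-np.sin(a)*e[0]+np.cos(a)*e[1])
```

```text
[[0.5916, 0.0599, 0.056], [0.5517, -0.093, 0.056], [0.4905, -0.0729, 0.056], [0.5296, 0.0751, 0.056]]
[ 0.5545131  -0.01112075 -0.27355697] -15.673659979368093 [-1.2 -1.8  0.9 -0.2 -1.4  0.1  1.6  1.7]
lamp [0.81139928 0.20481248 0.32422334] [0.8207443  0.1862541  0.32778943]
cover local -0.014095863939299607 -0.00041668719828906074
```

Request:
drive_tool --commands '[{"tx": 0.3, "ty": -0.6, "turn": -0.0155, "hand": 0.53}, {"tx": 0.3, "ty": -0.6, "turn": -0.0155, "hand": 0.53}, {"tx": 0.3, "ty": -0.6, "turn": -0.0155, "hand": 0.53}, {"tx": 0.3, "ty": -0.6, "turn": -0.0155, "hand": 0.53}, {"tx": 0.3, "ty": -0.6, "turn": -0.0155, "hand": 0.53}, {"tx": 0.3, "ty": -0.6, "turn": -0.0155, "hand": 0.53}, {"tx": 0.3, "ty": -0.6, "turn": -0.0155, "hand": 0.53}, {"tx": 0.3, "ty": -0.6, "turn": -0.0155, "hand": 0.53}, {"tx": 0.3, "ty": -0.6, "turn": -0.0155, "hand": 0.53}, {"tx": 0.3, "ty": -0.6, "turn": -0.0155, "hand": 0.53}]' --grip_force 10

```text
invalid input
```

Request:
drive_tool --commands '[{"tx": 0.3, "ty": -0.6, "tz": 0, "turn": -0.0155, "hand": 0.53}, {"tx": 0.3, "ty": -0.6, "tz": 0, "turn": -0.0155, "hand": 0.53}, {"tx": 0.3, "ty": -0.6, "tz": 0, "turn": -0.0155, "hand": 0.53}, {"tx": 0.3, "ty": -0.6, "tz": 0, "turn": -0.0155, "hand": 0.53}, {"tx": 0.3, "ty": -0.6, "tz": 0, "turn": -0.0155, "hand": 0.53}, {"tx": 0.3, "ty": -0.6, "tz": 0, "turn": -0.0155, "hand": 0.53}, {"tx": 0.3, "ty": -0.6, "tz": 0, "turn": -0.0155, "hand": 0.53}, {"tx": 0.3, "ty": -0.6, "tz": 0, "turn": -0.0155, "hand": 0.53}, {"tx": 0.3, "ty": -0.6, "tz": 0, "turn": -0.0155, "hand": 0.53}, {"tx": 0.3, "ty": -0.6, "tz": 0, "turn": -0.0155, "hand": 0.53}]' --grip_force 10

```text
time_s: 1.7
tcp_pos: [0.3396, 0.2951, 0.2271]
eef_rot: [-179.9, -0.0, -15.2]
contact_force: [0.2, 0.0, 0.1]
gripper_width: 0.0413
gripper_force: 0.0
```

Request:
drive_tool --commands '[{"tx": 0.233, "ty": -0.477, "tz": 0, "turn": 0, "hand": 0.53}, {"tx": 0.233, "ty": -0.477, "tz": 0, "turn": 0, "hand": 0.53}, {"tx": 0.233, "ty": -0.477, "tz": 0, "turn": 0, "hand": 0.53}, {"tx": 0.233, "ty": -0.477, "tz": 0, "turn": 0, "hand": 0.53}, {"tx": 0.233, "ty": -0.477, "tz": 0, "turn": 0, "hand": 0.53}, {"tx": 0.233, "ty": -0.477, "tz": 0, "turn": 0, "hand": 0.53}, {"tx": 0.233, "ty": -0.477, "tz": 0, "turn": 0, "hand": 0.53}, {"tx": 0.233, "ty": -0.477, "tz": 0, "turn": 0, "hand": 0.53}, {"tx": 0.233, "ty": -0.477, "tz": 0, "turn": 0, "hand": 0.53}]'

```text
time_s: 2.6
tcp_pos: [0.4791, 0.0104, 0.2262]
eef_rot: [180.0, 0.0, -15.0]
contact_force: [-0.4, 0.7, -0.8]
gripper_width: 0.0413
gripper_force: 0.0
```

Run:
```python
from plant import r
import cv2,numpy as np
s=r.get_state();print(s['time_s'],s['tcp_pos'],s['eef_rot'],s['gripper_width'])
d=r.capture('wrist');np.savez('wrist.npz',pos=s['tcp_pos'],rot=s['eef_rot'],**d)
print(np.round(d['T_tool_cam'],3).tolist(),d['fx'],d['cx'],d['cy'])
for t in r.trace('cover','wrist')[:2]: print(t['score'],t['extent'])
cv2.imwrite('pics/w1.png',d['frame'][:,:,::-1])
```

```text
2.6 [0.47913641 0.0103756  0.22622366] [ 1.79981788e+02  3.12796916e-02 -1.50449228e+01] 0.04127173507131836
[[-0.001, -0.957, -0.289, 0.077], [1.0, -0.001, -0.0, 0.0], [0.0, -0.289, 0.957, -0.159], [0.0, 0.0, 0.0, 1.0]] 292.68156092630255 278.11276959989743 211.45003636932984
0.79 [201.8, 100.9, 355.6, 167.2]
0.67 [3.6, 111.9, 106.0, 189.0]
```

View pics/w1.png

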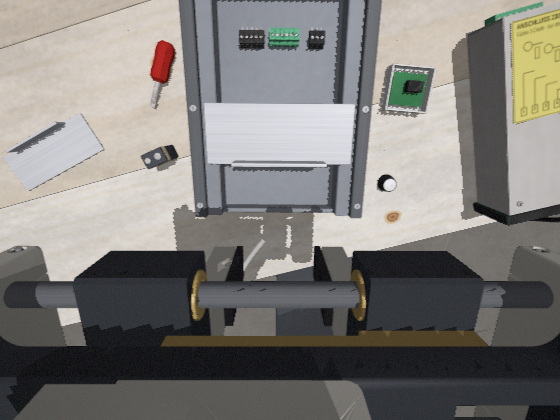

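The wrist view shows the cover square to the tool at columns 206–352 and rows 103–163, with its lip along row 164. The fingers are clear of the console front at row 215.

```bash
cat >> h.py <<'E'
from scipy.spatial.transform import Rotation
def wT(d):
    T=np.eye(4);T[:3,:3]=Rotation.from_euler('xyz',d['rot'],degrees=True).as_matrix();T[:3,3]=d['pos'];return T@d['T_tool_cam']
E
python3 - <<'E'
from h import *
d=np.load('wrist.npz');T=wT(d)
for n,p,z in [('coverback',[[206,103],[352,103]],.056),('liptop',[[231,166],[326,166]],.078),('coverfront',[[207,163],[352,164]],.056),('cheekfront',[[193,216],[361,217]],.061)]:
    W=unproj(p,z,d,T);e=W[0]-W[1];print(n,W.round(4).tolist(),np.linalg.norm(e).round(4),np.degrees(np.arctan2(-e[0],e[1])).round(2))
E
```

```text
coverback [[0.5932, 0.0586, 0.056], [0.553, -0.0904, 0.056]] 0.1542 -15.09
liptop [[0.5251, 0.0491, 0.078], [0.4992, -0.0469, 0.078]] 0.0995 -15.09
coverfront [[0.5332, 0.0782, 0.056], [0.4899, -0.0782, 0.056]] 0.1623 -15.48
cheekfront [[0.4797, 0.1127, 0.061], [0.4276, -0.0756, 0.061]] 0.1954 -15.45
```

Request:
drive_tool --commands '[{"tx": 0, "ty": 0, "tz": -0.1, "turn": 0, "hand": 0.53}, {"tx": 0, "ty": 0, "tz": -0.17, "turn": 0, "hand": 0.53}, {"tx": 0, "ty": 0, "tz": -0.23, "turn": 0, "hand": 0.53}, {"tx": 0, "ty": 0, "tz": -0.26, "turn": 0, "hand": 0.53}, {"tx": 0, "ty": 0, "tz": -0.275, "turn": 0, "hand": 0.53}, {"tx": 0, "ty": 0, "tz": -0.275, "turn": 0, "hand": 0.53}]'

```text
time_s: 3.3
tcp_pos: [0.4784, 0.0106, 0.061]
eef_rot: [179.9, 0.1, -14.9]
contact_force: [-0.6, -0.5, 0.3]
gripper_width: 0.0414
gripper_force: 0.0
```

Request:
drive_tool --commands '[{"tx": 0.019, "ty": -0.0052, "tz": 0, "turn": 0, "hand": 0.53}, {"tx": 0.032, "ty": -0.0087, "tz": 0, "turn": 0, "hand": 0.53}, {"tx": 0.045, "ty": -0.0122, "tz": 0, "turn": 0, "hand": 0.53}, {"tx": 0.064, "ty": -0.0174, "tz": 0, "turn": 0, "hand": 0.53}, {"tx": 0.084, "ty": -0.0228, "tz": 0, "turn": 0, "hand": 0.53}, {"tx": 0.106, "ty": -0.0288, "tz": 0, "turn": 0, "hand": 0.53}, {"tx": 0.128, "ty": -0.0347, "tz": 0, "turn": 0, "hand": 0.53}, {"tx": 0.15, "ty": -0.0407, "tz": 0, "turn": 0, "hand": 0.53}, {"tx": 0.172, "ty": -0.0467, "tz": 0, "turn": 0, "hand": 0.53}, {"tx": 0.193, "ty": -0.0524, "tz": 0, "turn": 0, "hand": 0.53}]'

```text
time_s: 4.3
tcp_pos: [0.5958, -0.0221, 0.0614]
eef_rot: [180.0, 0.0, -15.0]
contact_force: [-1.7, 1.2, 1.0]
gripper_width: 0.0408
gripper_force: 1.2
```

Run:
```python
from plant import r
import cv2,numpy as np
s=r.get_state();print(s['time_s'],s['tcp_pos'],s['contact_force'])
d=r.capture('wrist');np.savez('w2.npz',pos=s['tcp_pos'],rot=s['eef_rot'],**d)
cv2.imwrite('pics/w2.png',d['frame'][:,:,::-1])
```

```text
4.3 [ 0.59577663 -0.02209512  0.0614072 ] [-1.65057741  1.17284077  0.99085938]
```

View pics/w2.png

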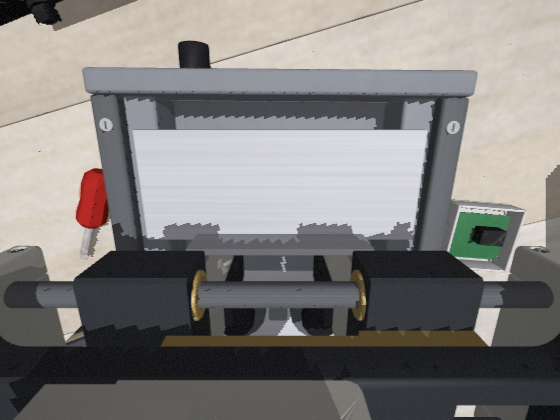

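The cover moved square, with its back edge at row 129 and the back wall at row 95, so about 20 mm is left.

Request:
drive_tool --commands '[{"tx": 0.006, "ty": -0.0016, "tz": 0, "turn": 0, "hand": 0.53}, {"tx": 0.012, "ty": -0.0032, "tz": 0, "turn": 0, "hand": 0.53}, {"tx": 0.018, "ty": -0.0049, "tz": 0, "turn": 0, "hand": 0.53}, {"tx": 0.022, "ty": -0.006, "tz": 0, "turn": 0, "hand": 0.53}, {"tx": 0.026, "ty": -0.007, "tz": 0, "turn": 0, "hand": 0.53}, {"tx": 0.03, "ty": -0.0081, "tz": 0, "turn": 0, "hand": 0.53}]'

```text
time_s: 4.95
tcp_pos: [0.6117, -0.0263, 0.0615]
eef_rot: [180.0, 0.1, -15.0]
contact_force: [-10.2, 7.7, 9.2]
gripper_width: 0.0414
gripper_force: 6.0
```

Request:
drive_tool --commands '[{"tx": -0.016, "ty": 0.0043, "tz": 0, "turn": 0, "hand": 0.53}, {"tx": -0.048, "ty": 0.013, "tz": 0, "turn": 0, "hand": 0.53}, {"tx": -0.08, "ty": 0.0217, "tz": 0, "turn": 0, "hand": 0.53}, {"tx": -0.15, "ty": 0.041, "tz": 0.05, "turn": 0, "hand": 0.53}, {"tx": -0.2, "ty": 0.054, "tz": 0.12, "turn": 0, "hand": 0.53}, {"tx": -0.2, "ty": 0.054, "tz": 0.2, "turn": 0, "hand": 0.53}, {"tx": -0.2, "ty": 0.054, "tz": 0.2, "turn": 0, "hand": 0.53}, {"tx": -0.2, "ty": 0.054, "tz": 0.2, "turn": 0, "hand": 0.53}]'

```text
time_s: 5.75
tcp_pos: [0.4933, 0.0065, 0.1836]
eef_rot: [-179.8, -0.2, -15.0]
contact_force: [-0.9, -0.4, -0.9]
gripper_width: 0.0413
gripper_force: 0.0
```

Run:
```python
from plant import r
import cv2,numpy as np
s=r.get_state();print(s['time_s'],s['tcp_pos'],s['eef_rot'],s['contact_force'])
d=r.capture('wrist');np.savez('w3.npz',pos=s['tcp_pos'],rot=s['eef_rot'],**d)
for l in ['left_button','right_button','cover','left_button_top','middle_key']:
    for t in r.trace(l,'wrist')[:3]:
        ys,xs=np.nonzero(t['pixels']);print(l,round(t['score'],2),np.round(t['extent'],1),xs.mean().round(1),ys.mean().round(1))
cv2.imwrite('pics/w3.png',d['frame'][:,:,::-1])
```

```text
5.75 [0.49328155 0.00645553 0.18363947] [-179.81754916   -0.24607943  -14.98322373] [-0.94692105 -0.35948038 -0.91549439]
left_button 0.7 [394.4  73.1 457.9 130.4] 424.0 99.2
right_button 0.82 [295.6 137.2 324.2 170.1] 309.7 154.7
cover 0.92 [188.1   0.  377.7  60.4] 280.9 28.7
cover 0.67 [  0.7 123.3  87.3 209.1] 36.0 166.1
left_button_top 0.6 [239.2 140.2 261.2 163.9] 249.3 153.6
middle_key 0.52 [274.1 150.4 287.1 162.3] 279.5 153.6
```

View pics/w3.png

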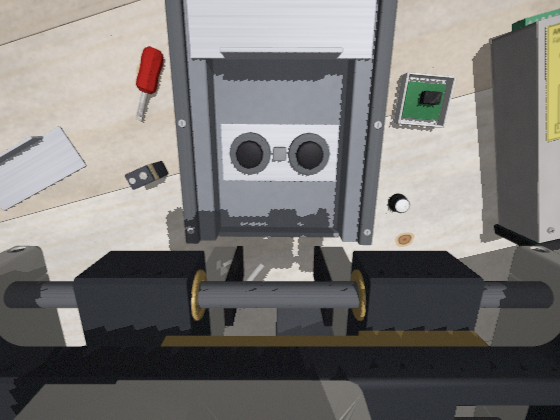

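The buttons are uncovered, with cap centres at about (249.5,153.5) and (310,154) and the key at (280,154). The cover is against the back.

Run:
```python
from h import *
d=np.load('w3.npz');T=wT(d)
W=unproj([[249.5,153.5],[310,154]],.042,d,T);e=W[0]-W[1];print(W.round(4),np.linalg.norm(e),np.degrees(np.arctan2(-e[0],e[1])),W.mean(0)-d['pos'],(W.mean(0)-d['pos'])/.6)
W=unproj([[280,153.5]],.031,d,T);print(W)
```

```text
[[ 0.5477  0.0224  0.042 ]
 [ 0.5314 -0.0367  0.042 ]] 0.061299223923468524 -15.472103017012923 [ 0.046278   -0.01359562 -0.14163947] [ 0.07713    -0.02265936 -0.23606579]
[[ 0.53873469 -0.007217    0.031     ]]
```

Request:
drive_tool --commands '[{"tx": 0.078, "ty": -0.0217, "tz": -0.03, "turn": -0.004, "hand": 0.53}, {"tx": 0.078, "ty": -0.0217, "tz": -0.1, "turn": -0.004, "hand": 0.53}, {"tx": 0.078, "ty": -0.0217, "tz": -0.16, "turn": -0.004, "hand": 0.53}, {"tx": 0.078, "ty": -0.0217, "tz": -0.2, "turn": -0.004, "hand": 0.53}, {"tx": 0.078, "ty": -0.0217, "tz": -0.213, "turn": -0.004, "hand": 0.53}, {"tx": 0.078, "ty": -0.0217, "tz": -0.213, "turn": -0.004, "hand": 0.53}]'

```text
time_s: 6.65
tcp_pos: [0.5387, -0.0075, 0.0523]
eef_rot: [179.9, 0.2, -15.4]
contact_force: [0.8, 0.1, 0.2]
gripper_width: 0.0409
gripper_force: 0.0
```

Request:
drive_tool --commands '[{"tx": 0, "ty": 0, "tz": -0.005, "turn": 0, "hand": 0.53}, {"tx": 0, "ty": 0, "tz": -0.01, "turn": 0, "hand": 0.53}, {"tx": 0, "ty": 0, "tz": -0.015, "turn": 0, "hand": 0.53}, {"tx": 0, "ty": 0, "tz": -0.02, "turn": 0, "hand": 0.53}, {"tx": 0, "ty": 0, "tz": -0.023, "turn": 0, "hand": 0.53}, {"tx": 0, "ty": 0, "tz": -0.023, "turn": 0, "hand": 0.53}]'

```text
time_s: 7.25
tcp_pos: [0.5398, -0.007, 0.0403]
eef_rot: [-180.0, -0.0, -15.4]
contact_force: [0.4, -0.0, 3.4]
gripper_width: 0.0411
gripper_force: 1.7
```

Request:
drive_tool --commands '[{"tx": 0, "ty": 0, "tz": -0.002, "turn": 0, "hand": 0.53}, {"tx": 0, "ty": 0, "tz": -0.004, "turn": 0, "hand": 0.53}, {"tx": 0, "ty": 0, "tz": -0.0065, "turn": 0, "hand": 0.53}, {"tx": 0, "ty": 0, "tz": -0.0065, "turn": 0, "hand": 0.53}]'

```text
time_s: 7.65
tcp_pos: [0.5398, -0.007, 0.0364]
eef_rot: [-180.0, -0.0, -15.4]
contact_force: [-0.9, 1.2, 6.6]
gripper_width: 0.041
gripper_force: 3.3
```

Almost at the end of travel. I'll press 1.5 mm further to make sure of the bottom, then hold.

Request:
drive_tool --commands '[{"tx": 0, "ty": 0, "tz": -0.0015, "turn": 0, "hand": 0.53}, {"tx": 0, "ty": 0, "tz": -0.0025, "turn": 0, "hand": 0.53}, {"tx": 0, "ty": 0, "tz": -0.0025, "turn": 0, "hand": 0.53}]'

```text
time_s: 7.95
tcp_pos: [0.5399, -0.007, 0.0361]
eef_rot: [-180.0, -0.1, -15.3]
contact_force: [-5.5, 2.1, 18.4]
gripper_width: 0.0411
gripper_force: 9.5
```

Request:
drive_tool --commands '[{"tx": 0, "ty": 0, "tz": 0, "turn": 0, "hand": 0.53}, {"tx": 0, "ty": 0, "tz": 0, "turn": 0, "hand": 0.53}, {"tx": 0, "ty": 0, "tz": 0, "turn": 0, "hand": 0.53}, {"tx": 0, "ty": 0, "tz": 0, "turn": 0, "hand": 0.53}, {"tx": 0, "ty": 0, "tz": 0, "turn": 0, "hand": 0.53}, {"tx": 0, "ty": 0, "tz": 0, "turn": 0, "hand": 0.53}, {"tx": 0, "ty": 0, "tz": 0, "turn": 0, "hand": 0.53}, {"tx": 0, "ty": 0, "tz": 0, "turn": 0, "hand": 0.53}, {"tx": 0, "ty": 0, "tz": 0, "turn": 0, "hand": 0.53}, {"tx": 0, "ty": 0, "tz": 0, "turn": 0, "hand": 0.53}]'

```text
time_s: 8.95
tcp_pos: [0.5399, -0.007, 0.0361]
eef_rot: [-180.0, -0.1, -15.3]
contact_force: [-5.7, 2.1, 18.2]
gripper_width: 0.0415
gripper_force: 9.4
```

Request:
drive_tool --commands '[{"tx": 0, "ty": 0, "tz": 0, "turn": 0, "hand": 0.53}, {"tx": 0, "ty": 0, "tz": 0, "turn": 0, "hand": 0.53}, {"tx": 0, "ty": 0, "tz": 0, "turn": 0, "hand": 0.53}, {"tx": 0, "ty": 0, "tz": 0, "turn": 0, "hand": 0.53}, {"tx": 0, "ty": 0, "tz": 0, "turn": 0, "hand": 0.53}, {"tx": 0, "ty": 0, "tz": 0, "turn": 0, "hand": 0.53}, {"tx": 0, "ty": 0, "tz": 0, "turn": 0, "hand": 0.53}, {"tx": 0, "ty": 0, "tz": 0, "turn": 0, "hand": 0.53}, {"tx": 0, "ty": 0, "tz": 0, "turn": 0, "hand": 0.53}, {"tx": 0, "ty": 0, "tz": 0, "turn": 0, "hand": 0.53}]'

```text
time_s: 9.95
tcp_pos: [0.5399, -0.007, 0.0361]
eef_rot: [-180.0, -0.1, -15.3]
contact_force: [-5.5, 1.8, 18.8]
gripper_width: 0.0408
gripper_force: 9.4
```

Request:
drive_tool --commands '[{"tx": 0, "ty": 0, "tz": 0, "turn": 0, "hand": 0.53}, {"tx": 0, "ty": 0, "tz": 0, "turn": 0, "hand": 0.53}, {"tx": 0, "ty": 0, "tz": 0, "turn": 0, "hand": 0.53}, {"tx": 0, "ty": 0, "tz": 0, "turn": 0, "hand": 0.53}, {"tx": 0, "ty": 0, "tz": 0, "turn": 0, "hand": 0.53}, {"tx": 0, "ty": 0, "tz": 0, "turn": 0, "hand": 0.53}, {"tx": 0, "ty": 0, "tz": 0, "turn": 0, "hand": 0.53}, {"tx": 0, "ty": 0, "tz": 0, "turn": 0, "hand": 0.53}, {"tx": 0, "ty": 0, "tz": 0, "turn": 0, "hand": 0.53}, {"tx": 0, "ty": 0, "tz": 0, "turn": 0, "hand": 0.53}]'

```text
time_s: 10.95
tcp_pos: [0.5399, -0.007, 0.0361]
eef_rot: [-180.0, -0.1, -15.3]
contact_force: [-5.6, 2.3, 18.6]
gripper_width: 0.0412
gripper_force: 9.4
```

Request:
drive_tool --commands '[{"tx": 0, "ty": 0, "tz": 0.004, "turn": 0, "hand": 0.53}, {"tx": 0, "ty": 0, "tz": 0.01, "turn": 0, "hand": 0.53}, {"tx": 0, "ty": 0, "tz": 0.02, "turn": 0, "hand": 0.53}, {"tx": 0, "ty": 0, "tz": 0.05, "turn": 0, "hand": 0.53}, {"tx": -0.03, "ty": 0.008, "tz": 0.1, "turn": 0, "hand": 0.53}, {"tx": -0.078, "ty": 0.0217, "tz": 0.17, "turn": 0, "hand": 0.53}, {"tx": -0.078, "ty": 0.0217, "tz": 0.24, "turn": 0, "hand": 0.53}, {"tx": -0.078, "ty": 0.0217, "tz": 0.24, "turn": 0, "hand": 0.53}, {"tx": -0.078, "ty": 0.0217, "tz": 0.24, "turn": 0, "hand": 0.53}]'

```text
time_s: 11.85
tcp_pos: [0.4928, 0.0061, 0.1796]
eef_rot: [-179.9, -0.1, -15.4]
contact_force: [-0.8, -0.6, -1.0]
gripper_width: 0.0411
gripper_force: 0.0
```

Run:
```python
from plant import r
import cv2
s=r.get_state();print(s['time_s'],s['tcp_pos'],s['contact_force'])
cv2.imwrite('pics/w4.png',r.capture('wrist')['frame'][:,:,::-1])
```

```text
11.85 [0.49275499 0.00611425 0.17961072] [-0.83692242 -0.56744309 -0.98192098]
```

View pics/w4.png

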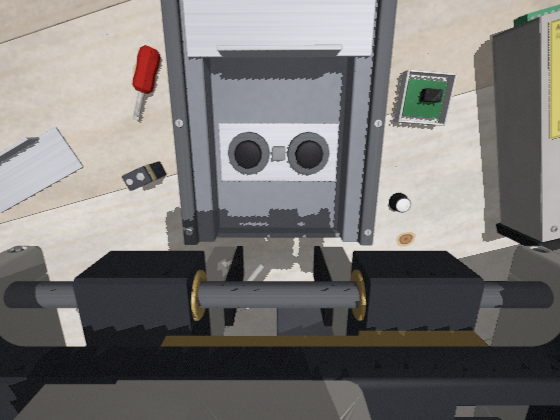

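The cover is still back with its lip at row 50, both buttons at (249,153) and (309,153) are up, and the bystanders haven't moved.

```bash
python3 -c "
from plant import r
print(r.close_job())"
```

```text
the job is handed in; nothing more can be done
None
```

The job is handed in, though the hand-in returned no verdict: the cover is against the back stop, both round buttons were held fully down together for just over 3 s and released, and the last picture shows the bystanders where they were.

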